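# Lock the piston keeper bar with its wing nut

## Robot

A 7-joint arm with a two-finger parallel gripper is mounted at the origin on the work surface. World frame = base frame: x ahead of the robot, y to its left, z up, the work surface at z = 0. Lengths are in m, angles in rad, forces in N, time in s.
With the tool pointing down it reaches from about 0.425 to 0.95 m from the base axis. Payload 4.7 kg.
Tool frame: the origin (TCP) lies on the centre line of the jaws, within the pads' length; the fingertips stand 11 mm ahead of it and the grasp point (between the pads) lies 8 mm behind it; z points along the fingers, y is the line along which they close (so a half turn about z gives the same grasp; the last joint's range is limited). The gripper opens to 85 mm and grips with 20 to 120 N. Pads are 22 mm wide; open, the fingers measure 114 mm over their backs; the gripper's body (76 mm by 85 mm) begins 54 mm behind the grasp point. The pads swing forward as they close: fully open they stand 13 mm farther back than shut.
Start: joints at [-0.029, 0.469, -0.049, 1.532, 0.024, 1.141, -0.082], TCP at [0.675, 0, 0.242] pointing down, gripper open.
Joint ranges: [-2.59, 2.59], [-0.33, 1.99], [-1.39, 1.29], [0.1, 2.45], [-1.04, 4.18], [0.21, 1.99], [-2.66, 2.66]. Speed limits (rad/s): [2.57, 2.57, 3.14, 3.14, 3.14, 3.14, 3.14].

## Interface

Orientations are given as a unit quaternion [w, x, y, z].
In Python, from bench import arm, viewer gives the robot as it stands.
- The arm moves only by the shell command python3 -m inch 'ROWS' [FORCE]. ROWS is text: rows parted by semicolons, each of 5 numbers parted by spaces: the finger opening in mm, from 0 to 85.4, then the shift along the tool's x, y, z in mm, then the turn about the tool's z in degrees. A call has exactly 10 rows; each row is the pose to reach, as a shift and turn from the pose commanded when the call began, along the tool's axes at that moment; what a row does not reach only later rows make up. A row lasts 1/10 s, in which the tool goes at most 50 mm and 8.59 degrees, less where a joint would pass 70% of its speed; a pose out of reach is approached as far as the arm can. A call with a gripper value outside its range is refused whole. The fingers move at their own pace and stop on an object; FORCE is the grip in N (left out, the last holds). Time passes only in rows, so rows that repeat a pose let the fingers close, or fill a call up. It gives the time, the measured TCP pose, the force, the opening and the grip force at its end, in the units of the state.
- arm.get_obs(): the state, without advancing time (a new reading comes with each control period).
- viewer.capture(name): name is "scene" or "side" or "wrist"; returns the picture (420x560x3 uint8, red, green, blue); there is no depth.
- viewer.camera_params(name): a dict with "fovy" (degrees; the focal length in pixels is half the picture's height over the tangent of half this angle, whatever the lens; pixels are square), "cx", "cy" (the principal point, pixels), "view" (4x4, takes a point from world to camera coordinates). Camera axes: x right, y down, z forward; pixel columns grow to the right and rows downward; lengths in m; the calibration is good to about 2 mm. A picture is of the moment at which its call begins: read the wrist's pose just before it. camera_params takes no time and is no camera call; for the wrist camera it gives the pose at the moment of the call.
- arm.finish_job(): hands the job in; it is judged then, once.
The state is a dict: "time_s": time; "qpos": joint angles; "dq": joint speeds; "effort": joint torques, N m; "ee_pos": TCP position; "ee_rot": TCP orientation; "contact_force": force on the tool from outside, world axes, zero at the start; "torque": the same for the moment, N m; "opening": finger opening in m; "gripper_force": force on a finger pad.
Only numpy, scipy, OpenCV 4.12 (cv2) and the standard library are available. Lean on these libraries where they do the work, as an engineer would, in place of code of your own. Each camera call takes 0.05 s, during which the arm holds its last target. There are 200 camera calls.

## Task

Swing the steel keeper bar across the piston by its red knob until its slot is fully home against the threaded stud, then run the black wing nut down clockwise until it holds the bar finger-tight: properly snug, not cranked down hard. The gauge post beside the nut lets you turn it only in short arcs: do not strain against the post, do not touch the freshly marked piston in the fixture, and leave the other things on the desk where they are.

Things in the scene. Friction and masses are not known exactly. Their poses are not given: they have to be found in the camera images.
- fixture: Piston checking fixture: grey base plate 150 x 250 x 12 mm on 3 mm feet, fixed to the desk. Origin on the desk under the centre of the black nest that holds the piston; z up. The plate reaches from y = -110 to +140 mm. Pivot pillar of the keeper bar at (0, -75) mm, stud pillar at (0, +75) mm; both are up to 26 mm thick at the foot and end at z = 79 mm, where the bar lies on them.
- gauge_post: Bright upright indicator post with a brass cap, 12 mm in diameter (cap 13.6 mm), fixed to the fixture; top 140 mm above the desk. Origin at its foot, at (0, 109, 15) mm in the fixture's frame: its axis stands 34 mm from the nut's, on the +y side. Fingers 22 mm wide beside the nut meet it within about 32 degrees of the line from nut to post; across that line, along the fixture's x, there is room.
- keeper: Keeper bar of flat steel 28 x 8 mm, hinged about a vertical axis. Origin on the hinge axis at its underside, 79 mm above the desk (bar top 87 mm, piston crown 77 mm); y points along the bar to its slotted end, 168 mm away. Home, its axes are parallel to the fixture's. It starts swung out 0.45 to 0.8 rad counter-clockwise (seen from above) and closes clockwise against a hard stop, slot on stud.
- knob (a point): Middle of the upright red grip knob on the keeper bar: 16 mm in diameter, 34 mm tall (87 to 121 mm above the desk); this point is 105 mm from the hinge axis, 104 mm above the desk. With the bar home the knob is 45 mm from the nut's axis. The hinge is slightly stiff: about 1 N at the knob moves the bar, and it stays where it is left.
- slot (a point): Centre of the slot at the end of the keeper bar, mid-thickness, 150 mm from the hinge axis. Home means that it lies on the stud's axis.
- stud_axis (a point): Axis of the threaded stud at the top of its pillar, 79 mm above the desk: the point of the fixture on which the slot must come to lie.
- wing_nut: Black two-winged nut on the stud, steel flange 30 mm in diameter. Origin on its axis at the flange's underside, about 90 mm above the desk. The wings lie along its x axis as one straight blade 40 mm long (20 mm either side of the axis), 14 mm thick, 11 to 36 mm above the origin, with flat sides and ends: it can be pinched across the blade (14 mm) or over its ends (40 mm). Round boss below, 24 mm in diameter.
- set_piston: Aluminium race piston 102 mm in diameter, 62 mm tall, standing in the fixture's nest under the keeper bar, its crown freshly inked. Origin under its centre. Not to be touched.
- spare_piston: Second piston, same size, standing loose on the desk. Origin under its centre.
- wrist_pin: Steel piston pin standing on end, 23 mm in diameter, 58 mm tall. Origin under its centre.
- marker: White and black marker pen lying on the desk along its x axis, 130 mm long, 16 mm thick. Origin under its middle.
- dial_gauge: Dial indicator lying on its back, case 57 mm in diameter, 20 mm high, stem along its y axis to 78 mm. Origin under the case's centre.
- wings (a point): Middle of the wing nut's blade, on its axis, 24 mm above the flange's underside. At the start the nut stands at any angle, its flange an unknown 0.8 to 1.5 mm above its washer. Clockwise from above tightens, 3 mm a turn. Friction is 0.12 N m; once it meets the washer about 1.4 N m per rad is added. Finger-tight is 0.4 to 0.7 N m, 1 N m is too much. Let go, it springs back a few degrees and stays tight.
- washer: Dark steel spring washer round the stud, 26 mm in diameter, 1.8 mm thick, its underside at the height of the bar's top (87 mm above the desk): the bar's slotted end slides in beneath it, the nut comes down on it. Origin on the axis at its underside.

How it is judged:
On the way, in this order (a step that is already met when the one before it is completed fails the run):
1. the keeper bar's slot is home on the stud (within 3 mm) (horizontal distance between slot and stud_axis below 0.003 m), for 0.2 s.
2. the wing nut bears on its washer and the bar finger-tight, with more than 22 N (contact force between wing_nut and washer above 22 N), for 0.2 s.
At the end, for the whole second after the job is handed in: The slot of the keeper bar lies within 3 mm of the stud's axis, the wing nut, once finger-tight, has stayed tight (it still bears on its washer with over 5 N after it is let go), and bar and nut are at rest (horizontal distance between slot and stud_axis below 0.003 m and contact force between wing_nut and washer above 5 N and angular speed of each of wing_nut, keeper below 0.05 rad/s); the robot touches nothing.
It fails at once if the nut is overtightened: it bears on its washer with more than 85 N (contact force between wing_nut and washer above 85 N).
It fails at once if the robot strains against the gauge post with more than 15 N (contact force between any of the fingers, the arm and gauge_post above 15 N).
It fails at once if the robot touches the piston in the fixture (over 1 N) (contact force between any of the fingers, the arm and set_piston above 1 N).
It fails at once if the piston in the fixture is shifted by more than 5 mm (distance of set_piston from where it was at the start of the episode above 0.005 m).
It fails at once if one of the other things on the desk is moved by more than 10 mm (distance of any of spare_piston, wrist_pin, marker, dial_gauge from where it was at the start of the episode above 0.01 m).
It also fails if it takes over 67 s, if anything falls off the work surface, if the arm or the gripper's body presses on something with over 40 N, if the wrist force passes 120 N, or if a joint passes its speed limit or range.

## Working session

There is one attempt and no reset: what is moved stays moved. The work goes in short steps, Python scripts to look and compute and a shell command to move; the robot and the scene stay as the last step left them, time stands still between calls to the robot, and variables do not carry over. Pictures are saved under pics/ and viewed, at most 10 in all, crops included, and the job is handed in when it is done.

```bash
ls; mkdir -p pics
python3 - <<'E'
from bench import arm, viewer
import cv2,numpy as np
a=viewer.capture("scene");b=viewer.capture("side");w=viewer.capture("wrist")
for n,i in zip(("scene","side","wrist"),(a,b,w)):
    cv2.imwrite(f"pics/{n}0.png",i[:,:,::-1])
    p=viewer.camera_params(n);print(n,p["fovy"],p["cx"],p["cy"],np.round(p["view"],4).tolist())
print(arm.get_obs())
E
```

```text
pics
scene 45.48718556475271 283.0708013828022 205.07228397063562 [[0.718, 0.6959, 0.0125, -0.3575], [0.5646, -0.5717, -0.5953, -0.241], [-0.4071, 0.4345, -0.8034, 1.5461], [0.0, 0.0, 0.0, 1.0]]
side 52.4320415564232 279.2473424179701 208.59039315568978 [[0.8152, -0.579, 0.0143, -0.4302], [-0.2934, -0.4341, -0.8518, 0.2359], [0.4993, 0.6902, -0.5237, 0.6713], [0.0, 0.0, 0.0, 1.0]]
wrist 71.06301501672216 282.66195658895606 207.58801490768195 [[1.0, -0.0001, -0.0026, -0.6725], [0.0007, -0.9487, 0.316, -0.0403], [-0.0025, -0.316, -0.9487, 0.3832], [0.0, 0.0, 0.0, 1.0]]
{'time_s': 0.15, 'qpos': array([-0.02890962,  0.46923525, -0.04860725,  1.53338279,  0.02407393,
        1.14102384, -0.08233039]), 'dq': array([ 0.00062291, -0.00341703, -0.00063794, -0.00339763,  0.00055125,
        0.00090204,  0.00062917]), 'effort': array([ 3.33697863e-04, -5.10767841e+01, -4.67274967e-02, -2.37979531e+01,
        1.07760131e-02,  5.44104041e-03, -2.80327527e-05]), 'ee_pos': array([6.74579607e-01, 3.97069436e-05, 2.41532190e-01]), 'ee_rot': array([-5.12155751e-04,  7.07105128e-01,  7.07108055e-01, -5.23919291e-04]), 'contact_force': array([-0.18254221, -0.90987858,  0.56442996]), 'torque': array([ 0.03218152, -0.02106774,  0.02365046]), 'gripper_force': 0.0, 'opening': 0.08558313812195696}
```

View pics/scene0.png

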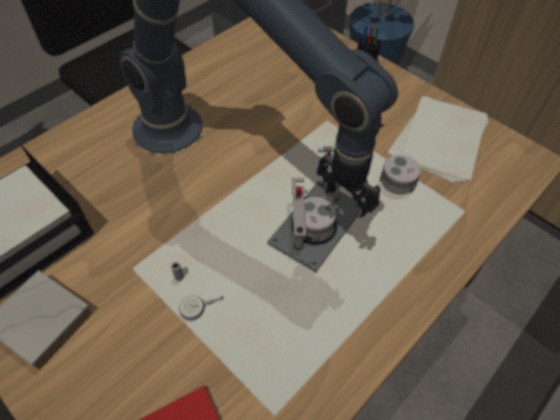

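View pics/side0.png

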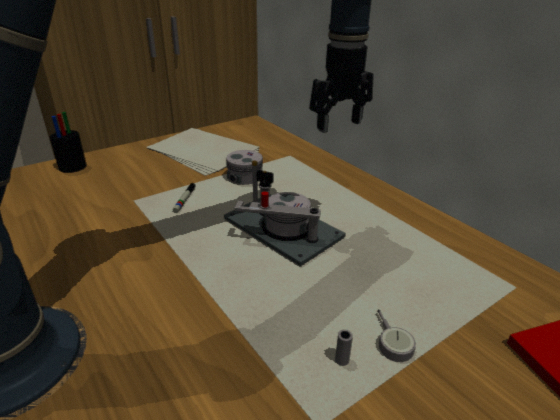

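View pics/wrist0.png

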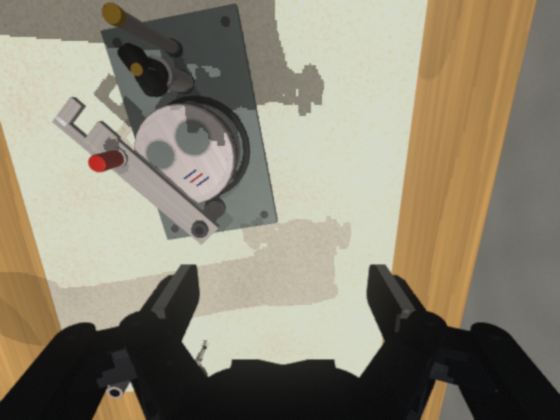

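The wrist picture shows the fixture upper left. The post cap is at (112,14), the stud tip at (137,69), the knob top at (97,163) and the hinge at (200,229). The plate corners are at (103,31), (238,5), (277,221) and (169,239).

```bash
cat > h.py <<'E'
from bench import arm, viewer
import cv2,numpy as np
from scipy.optimize import least_squares
def proj(P,p):
    f=210/np.tan(np.radians(p["fovy"]/2)); c=np.c_[P,np.ones(len(P))]@np.array(p["view"]).T
    return np.c_[f*c[:,0]/c[:,2]+p["cx"],f*c[:,1]/c[:,2]+p["cy"]]
def back(u,v,z,p):
    f=210/np.tan(np.radians(p["fovy"]/2)); V=np.array(p["view"]);R=V[:3,:3]
    o=-R.T@V[:3,3]; d=R.T@np.array([(u-p["cx"])/f,(v-p["cy"])/f,1]); return o+d*(z-o[2])/d[2]
def fix2w(L,x):
    L=np.array(L,float);c,s=np.cos(x[2]),np.sin(x[2])
    return np.c_[x[0]+c*L[:,0]-s*L[:,1],x[1]+s*L[:,0]+c*L[:,1],L[:,2]]
E
python3 - <<'E'
from h import *
p=viewer.camera_params("wrist")
L=[[-.075,.14,.015],[.075,.14,.015],[.075,-.11,.015],[-.075,-.11,.015],[0,.109,.140],[0,-.075,.092]]
U=[[103,31],[238,5],[277,221],[169,239],[112,14],[200,229]]
r=least_squares(lambda x:(proj(fix2w(L,x),p)-U).ravel(),[.6,.15,0.1],loss='soft_l1')
x=r.x;print(x,np.degrees(x[2]),np.round(proj(fix2w(L,x),p)-U,1).tolist())
k=back(97,163,.121,p);h=fix2w([[0,-.075,0]],x)[0];d=k-h
print("knob",k,"hinge",h,"r",np.hypot(*d[:2]),"swing",np.arctan2(-d[0],d[1])-x[2])
print("nut",fix2w([[0,.075,0]],x),proj(fix2w([[0,.075,.13]],x),p))
print("homeknob",fix2w([[0,.03,0]],x))
w=cv2.imread("pics/wrist0.png")[0:260,40:300]
cv2.imwrite("pics/w0c.png",cv2.resize(w,None,fx=2.3,fy=2.3,interpolation=cv2.INTER_CUBIC))
E
```

```text
[0.5744692  0.03801242 0.16744436] 9.593855194085922 [[-2.2, -0.6], [-0.7, -1.9], [1.2, 1.8], [-1.1, 1.1], [1.7, -0.1], [0.1, 1.0]]
knob [0.51200246 0.03891864 0.121     ] hinge [ 0.58696893 -0.03593863  0.        ] r 0.10594140191196769 swing 0.6186826565490483
nut [[0.56196948 0.11196346 0.        ]] [[136.40518248  69.080163  ]]
homeknob [[0.56946931 0.06759283 0.        ]]
```

View pics/w0c.png

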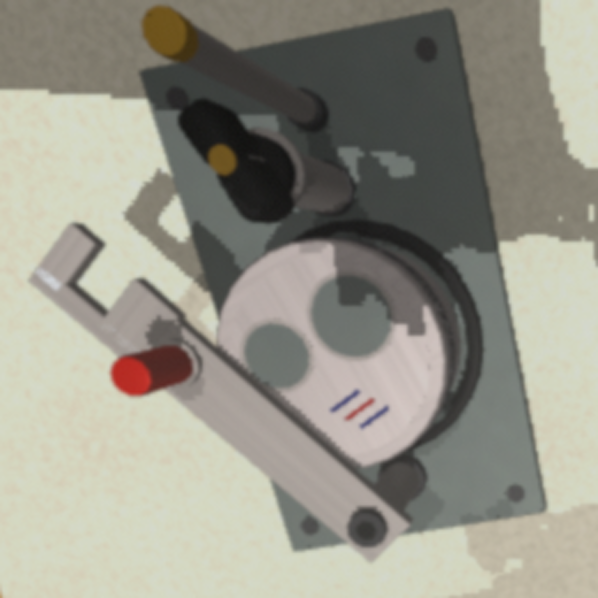

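```bash
python3 -m inch '45 8 -33 8 -8;45 16 -66 16 -16;45 24 -99 24 -24;45 32 -132 32 -32;45 39 -163 42 -40;45 39 -163 42 -45;45 39 -163 70 -45;45 39 -163 100 -45;45 39 -163 125 -45;45 39 -163 137 -45' 20
python3 - <<'E'
from h import *
p=viewer.camera_params("wrist");w=viewer.capture("wrist")
cv2.imwrite("pics/w1.png",w[:,:,::-1])
print(proj(np.array([[.512,.039,.121],[.562,.112,.126],[.587,-.036,.092]]),p),np.round(p["view"],4).tolist())
E
```

```text
time_s: 1.15
ee_pos: [0.5105, 0.0388, 0.1032]
ee_rot: [-0.002, 0.383, 0.924, -0.001]
contact_force: [0.7, -0.4, 0.3]
opening: 0.0452
gripper_force: 0.0
[[285.3995707  301.68257263]
 [488.88363071 276.91731805]
 [284.68857689 409.62707572]] [[0.7072, 0.707, -0.0026, -0.3881], [0.672, -0.671, 0.3134, -0.3123], [0.2198, -0.2234, -0.9496, 0.1469], [0.0, 0.0, 0.0, 1.0]]
```

View pics/w1.png

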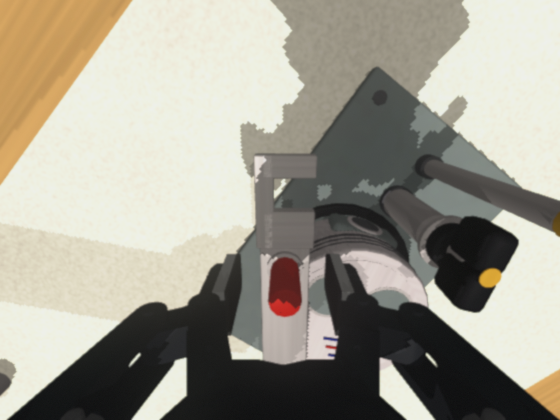

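The knob is centred between the pads at (285,308), and the stud tip at (489,277) is where I predicted it. Next I close on the knob and swing the bar in an arc.

```bash
python3 -m inch '10 0 0 0 0;10 0 0 0 0;10 0 0 0 0;10 0 0 0 0;10 0 9 0 5;10 -2 18 0 10;10 -4 27 0 15;10 -6 36 0 20;10 -10 44 0 25;10 -14 52.5 0 30' 20
```

```text
time_s: 2.2
ee_pos: [0.5601, 0.066, 0.1065]
ee_rot: [0.001, 0.61, 0.792, 0.0]
contact_force: [-0.3, -2.8, 2.7]
opening: 0.0151
gripper_force: 21.4
```

```bash
python3 -m inch '10 0 4 0 2;10 0 8 0 4;10 -1 10 0 5.4;10 -1 11 0 5.4;10 -1 12 0 5.4;10 -1 13 0 5.4;10 -1 13 0 5.4;10 -1 13 0 5.4;10 -1 13 0 5.4;10 -1 13 0 5.4' 20
```

```text
time_s: 3.2
ee_pos: [0.5697, 0.068, 0.1063]
ee_rot: [-0.001, 0.645, 0.764, -0.002]
contact_force: [-7.7, -2.1, 10.7]
opening: 0.0149
gripper_force: 22.4
```

```bash
python3 -m inch '35 -1 0 0 0;35 -1 0 0 0;35 -1 0 0 0;35 -1 0 -10 0;35 -1 0 -40 0;35 -1 0 -80 0;35 -1 0 -110 0;35 -1 0 -120 0;35 -1 0 -120 0;35 -1 0 -120 0' 20
python3 - <<'E'
from h import *
p=viewer.camera_params("wrist");w=viewer.capture("wrist")
np.save("p2.npy",p,allow_pickle=True)
w=w[:,:,::-1];cv2.imwrite("pics/w2.png",w)
cv2.imwrite("pics/w2c.png",cv2.resize(w[40:340,130:430],(600,600),interpolation=cv2.INTER_CUBIC))
print(arm.get_obs()["ee_pos"],proj(np.array([[.562,.112,.126],[.587,-.036,.092],[.5695,.0676,.121]]),p))
E
```

```text
time_s: 4.2
ee_pos: [0.5712, 0.0675, 0.2242]
ee_rot: [-0.001, 0.645, 0.764, -0.001]
contact_force: [-0.5, -0.4, -0.4]
opening: 0.0349
gripper_force: 0.0
[0.57094831 0.06750375 0.22361049] [[282.33875568 160.07245002]
 [282.49285008 296.78602549]
 [282.37271516 212.02841685]]
```

View pics/w2c.png

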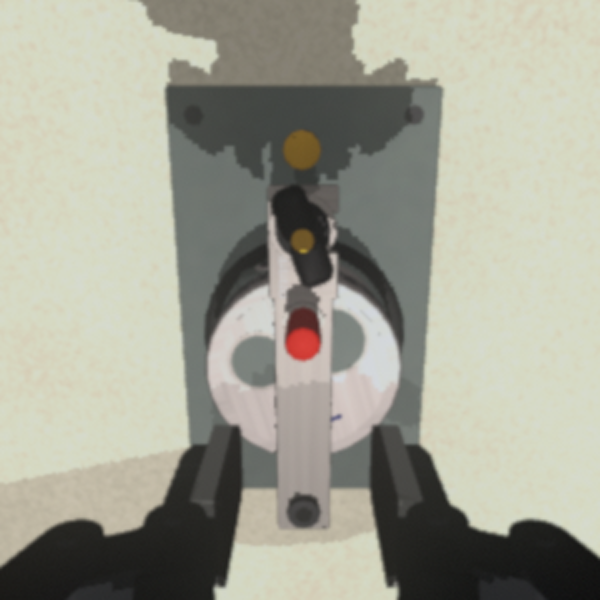

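The bar is home under the washer, with the stud tip at full-picture (281,160). The blade runs from crop (288,188) to (317,283), about 18° counter-clockwise of the post line. Next I pinch across it.

```bash
python3 -m inch '35 15 0 0 -6;35 30 -1 0 -12;35 45 -1.5 0 -18;35 45 -1.5 20 -18;35 45 -1.5 50 -18;35 45 -1.5 80 -18;35 45 -1.5 100 -18;35 45 -1.5 108 -18;35 45 -1.5 108 -18;35 45 -1.5 108 -18' 20
python3 -m inch '5 0 0 0 0;5 0 0 0 0;5 0 0 0 0;5 0 0 0 0;5 0 0 0 0;5 0 0 0 0;5 0 0 0 0;5 0 0 0 0;5 0 0 0 0;5 0 0 0 0' 30
python3 -c "
from h import *;w=viewer.capture('wrist');cv2.imwrite('pics/w3.png',w[:,:,::-1]);o=arm.get_obs();print(o['torque'],o['ee_pos'])"
```

```text
time_s: 5.25
ee_pos: [0.5634, 0.1119, 0.1176]
ee_rot: [0.0, 0.518, 0.855, 0.0]
contact_force: [-0.4, 0.3, 0.3]
opening: 0.0352
gripper_force: 0.0
time_s: 6.25
ee_pos: [0.5622, 0.1113, 0.1185]
ee_rot: [-0.0, 0.518, 0.855, -0.001]
contact_force: [-5.1, -1.2, 5.3]
opening: 0.0139
gripper_force: 31.0
[-0.33741899  0.99920816  0.11187262] [0.56217027 0.1113005  0.11848096]
```

View pics/w3.png

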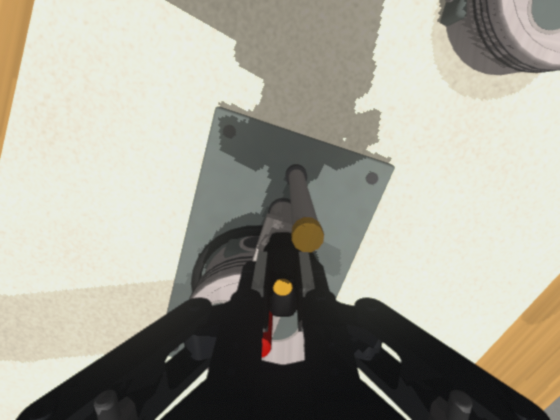

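The blade sits square between the pads with the stud tip at (283,288), and the post is clear at (308,237). First stroke.

```bash
python3 -m inch '5 0 -1.5 0 0;5 0 -1.5 0 8;5 0 -1.5 0 16;5 0 -1.5 0.2 24;5 0 -1.5 0.3 32;5 0 -1.5 0.4 40;5 0 -1.5 0.5 48;5 0 -1.5 0.6 56;5 0 -1.5 0.6 64;5 0 -1.5 0.6 68' 40
python3 -c "
from h import *;o=arm.get_obs();print(o['torque'],o['qpos'])"
```

```text
time_s: 7.3
ee_pos: [0.5626, 0.1112, 0.118]
ee_rot: [0.0, 0.908, 0.418, 0.001]
contact_force: [-0.1, -1.3, 4.4]
opening: 0.0129
gripper_force: 41.6
[-0.21749831  0.19846225  0.11192602] [-0.38357085  0.44287878  0.14869849  1.90863646 -0.08862834  0.79354893
 -0.8955114 ]
```

```bash
python3 -m inch '26 0 0 0 0;26 0 0 0 0;26 0 0 -20 0;26 0 0 -40 -5;40 0 0 -40 -13;60 0 0 -40 -21;60 0 0 -40 -29;60 0 0 -40 -37;60 0 0 -40 -45;60 0 0 -40 -53' 40
python3 -m inch '60 0 0 0 -8;60 0 0 0 -16;60 0 0 0 -24;60 0 0 0 -32;60 0 0 0 -37;60 0 0 15 -37;60 0 0 30 -37;60 0 0 40 -37;60 0 0 40 -37;60 0 0 40 -37' 40
python3 -c "
from h import *;w=viewer.capture('wrist');cv2.imwrite('pics/w4.png',w[:,:,::-1]);o=arm.get_obs();print(o['torque'],o['ee_pos'])"
```

```text
time_s: 8.3
ee_pos: [0.5619, 0.1112, 0.1568]
ee_rot: [0.0, 0.623, 0.783, 0.0]
contact_force: [-0.3, -0.1, -0.8]
opening: 0.0602
gripper_force: 0.0
time_s: 9.3
ee_pos: [0.562, 0.1112, 0.1169]
ee_rot: [0.0, 0.345, 0.939, 0.0]
contact_force: [1.3, 0.1, -0.1]
opening: 0.0599
gripper_force: 0.0
[-0.00318942 -0.02322822  0.02410434] [0.56220319 0.11132149 0.11727565]
```

View pics/w4.png

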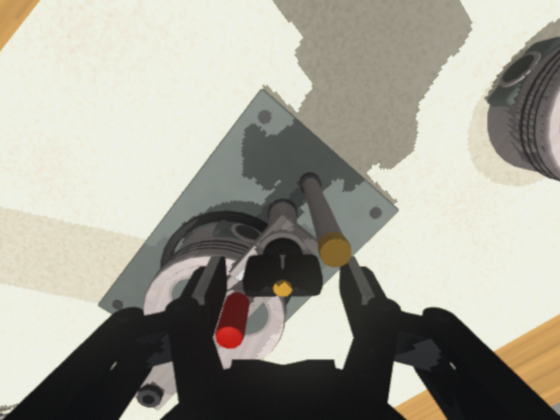

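The blade lies along the closing line, centred between the fingers, and both the post at (335,250) and the knob at (230,335) are clear. I pinch over the ends and turn in short checked steps.

```bash
python3 -m inch '30 0 0 0 0;30 0 0 0 0;30 0 0 0 0;30 0 0 0 0;30 0 0 0 0;30 0 0 0 5;30 0 0 0 11;30 0 0 0 17;30 0 0 0.2 23;30 0 0 0.2 28' 40
python3 -c "
from h import *;o=arm.get_obs();print(o['torque'],o['ee_pos'])"
python3 -m inch '30 0 0 0 2;30 0 0 0 4;30 0 0 0 6;30 0 0 0 8;30 0 0 0 10;30 0 0 0 12;30 0 0 0 14;30 0 0 0.2 16;30 0 0 0.2 16;30 0 0 0.2 16' 40
python3 -c "
from h import *;o=arm.get_obs();print(o['torque'],o['ee_pos'])"
```

```text
time_s: 10.35
ee_pos: [0.5622, 0.1112, 0.1175]
ee_rot: [0.001, 0.563, 0.826, 0.0]
contact_force: [-0.9, -1.4, 4.5]
opening: 0.0388
gripper_force: 41.1
[-0.16879481  0.19982208  0.07847141] [0.56221155 0.11117241 0.11746152]
time_s: 11.35
ee_pos: [0.5623, 0.1112, 0.1173]
ee_rot: [0.001, 0.672, 0.741, 0.001]
contact_force: [-1.6, -1.1, 5.2]
opening: 0.0389
gripper_force: 41.2
[-0.2521827   0.22137333  0.00063439] [0.56233871 0.11117    0.11734052]
```

```bash
python3 -m inch '30 0 0 0 2;30 0 0 0 4;30 0 0 0 6;30 0 0 0 8;30 0 0 0 10;30 0 0 0 12;30 0 0 0 14;30 0 0 0.2 16;30 0 0 0.2 18;30 0 0 0.2 20' 40
python3 -c "
from h import *;o=arm.get_obs();print(o['torque'],o['ee_pos'])"
```

```text
time_s: 12.35
ee_pos: [0.5625, 0.1112, 0.1172]
ee_rot: [0.001, 0.79, 0.613, 0.001]
contact_force: [-0.1, -1.2, 5.3]
opening: 0.0392
gripper_force: 41.1
[-0.17797532  0.15544566  0.18329787] [0.56249043 0.11118161 0.11716545]
```

```bash
python3 -m inch '30 0 0 0 1;30 0 0 0 2;30 0 0 0 3;30 0 0 0 4;30 0 0 0 5;30 0 0 0 6;30 0 0 0 7;30 0 0 0.1 8;30 0 0 0.1 9;30 0 0 0.1 10' 40
python3 -c "
from h import *;o=arm.get_obs();print(o['torque'],o['ee_pos'],o['ee_rot'])"
```

```text
time_s: 13.35
ee_pos: [0.5627, 0.1113, 0.1171]
ee_rot: [0.001, 0.84, 0.542, 0.001]
contact_force: [-1.2, 0.2, 6.4]
opening: 0.0392
gripper_force: 41.1
[-0.21152948  0.09385991  0.3673111 ] [0.56271277 0.1112721  0.11711757] [6.25746023e-04 8.40348741e-01 5.42044522e-01 1.15681370e-03]
```

```bash
python3 -m inch '30 0 0 0 1;30 0 0 0 2;30 0 0 0 3;30 0 0 0 4;30 0 0 0 5;30 0 0 0 6;30 0 0 0 7;30 0 0 0 8;30 0 0 0 8;30 0 0 0 8' 40
python3 -c "
from h import *;o=arm.get_obs();print(o['torque'],o['ee_pos'],o['ee_rot'])"
```

```text
time_s: 14.35
ee_pos: [0.5629, 0.1114, 0.1171]
ee_rot: [0.001, 0.876, 0.483, 0.001]
contact_force: [-0.0, -0.5, 5.3]
opening: 0.039
gripper_force: 41.1
[-0.19858993 -0.01244923  0.44451757] [0.56285065 0.11135204 0.11705896] [6.40292541e-04 8.75869394e-01 4.82545936e-01 1.34689276e-03]
```

```bash
python3 -m inch '30 0 0 0 0.5;30 0 0 0 1;30 0 0 0 1.5;30 0 0 0 2;30 0 0 0 2.5;30 0 0 0 3;30 0 0 0 3;30 0 0 0 3;30 0 0 0 3;30 0 0 0 3' 40
python3 -c "
from h import *;o=arm.get_obs();print(o['torque'],o['ee_pos'],o['ee_rot'])"
```

```text
time_s: 15.35
ee_pos: [0.5629, 0.1113, 0.117]
ee_rot: [0.001, 0.888, 0.46, 0.001]
contact_force: [0.8, -0.2, 5.2]
opening: 0.0391
gripper_force: 41.1
[-0.24569396 -0.13628223  0.55868156] [0.56294788 0.11133497 0.11701706] [6.71583564e-04 8.88137319e-01 4.59575485e-01 1.42295082e-03]
```

The torque reads 0.56 N m, mid-range for finger-tight. I release and lift clear.

```bash
python3 -m inch '54 0 0 0 0;54 0 0 0 0;54 0 0 0 0;54 0 0 -15 0;54 0 0 -50 0;54 0 0 -100 0;54 0 0 -130 0;54 0 0 -130 0;54 0 0 -130 0;54 0 0 -130 0' 40
python3 - <<'E'
from h import *
w=viewer.capture("wrist")[:,:,::-1];cv2.imwrite("pics/w5.png",w)
o=arm.get_obs();print(o["torque"],o["ee_pos"],o["contact_force"])
E
```

```text
time_s: 16.35
ee_pos: [0.5606, 0.111, 0.2444]
ee_rot: [-0.0, 0.889, 0.459, -0.002]
contact_force: [-0.2, -0.2, 0.4]
opening: 0.0538
gripper_force: 0.0
[-0.03083157  0.00474473  0.00444838] [0.56061938 0.11094337 0.24419254] [-0.23234665  0.02135033 -0.77676166]
```

View pics/w5.png

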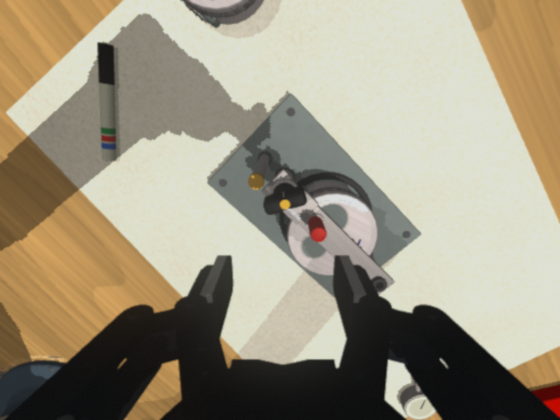

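The bar is still home, with the knob at (317,230) and the nut at (285,203). The blade has sprung back only slightly and the gripper is clear, so I hand the job in.

```bash
python3 -c "
from bench import arm;print(arm.finish_job())"
```

```text
the job is handed in; nothing more can be done
None
```

The keeper bar is home on the stud and the wing nut is finger-tight at about 0.56 N m by the wrist sensor; I handed the job in after about 16.5 s with the gripper clear, and no verdict came back.

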